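Load a tube-cutting jig and set its thumbscrew to a running fit

TASK

I want to saw ring blanks off the thicker of the two brass tubes: lay that tube in the V-groove of the steel cutting jig and slide it along under the bridge until its end butts against the stop plate. Then turn the jig's thumbscrew clockwise, as seen from above, until it seats, and back it off a quarter turn, so that the tube stays captive but can still be rolled under the saw. Finish still gripping the knob at that setting, because it has no lock nut: do not let go; leave the thinner tube, the white jar and the file near the jig where they are.

Things in the scene. Friction and masses are not known exactly. Their poses are not given: they have to be found in the camera images.
- jig: Fixed steel tube-cutting jig. Origin on the bench, under the groove; x along the V-groove towards the stop, z up. Base 66 mm wide, 10 mm high, x -127 to +103. V rail: x -122 to +82, 18 mm wide, lips 45 and groove bottom 37 mm above the bench, 45-degree sides; its flanks are upright (a 26 mm wide foot, 16 mm high, at their base), so fingers can straddle it. It is open from above from x -122 to +25.
- seat (a point): Point fixed on the jig: where the middle of the thicker tube's axis is when that tube lies in the groove with its end on the stop plate (stop's face 90 mm farther along x; plate 34 mm wide, top 70 mm above the bench). Axes as the jig's. It is 51 mm above the bench; the lying tube's crown is 61 mm above it. Saw guide cheeks, 26 mm apart, stand 68 to 82 mm ahead of this point.
- tube_mid (a point): Middle (on the axis, half-way along) of the thicker brass tube: outside diameter 20 mm, 180 mm long, 0.08 to 0.17 kg, loose; x runs along the tube (either end may go to the stop). It lies on the bench, and rolls if it is pushed sideways.
- thin_tube_mid (a point): Middle, on the axis, of the thinner brass tube, 12 mm outside diameter, 180 mm long, lying loose on the bench: not to be used; x runs along it.
- knob (a point): Centre of the thumbscrew's knurled round steel knob: 34 mm across, 22 mm tall, axis upright, slot across its top along this point's x. It is 107 mm above the bench when seated and rises 6 mm a turn. Under it a 19 mm thick shoulder, then the bush (top 88 mm up) on the bridge: a bar 70 to 82 mm up on two posts 36 mm apart, covering 35 to 57 mm ahead of point seat along the groove.
- thumbscrew (a joint): Angle of the thumbscrew (rad): 0 when its shoulder is seated on the bush, which is also when its foot presses on a 20 mm tube in the groove; grows as it is unscrewed (counter-clockwise from above), up to 6.28. It starts 2.3 to 3.5 open, its foot 2 to 3 mm clear of the tube's crown, turns with 0.05 N m and stays where left; at its seat it stops hard.
- jar_mid (a point): Middle of a white lidded jar, 48 mm across, 29 mm tall, standing loose on the bench: leave it.
- file_mid (a point): Middle of a red-handled needle file, 22 x 179 x 22 mm, lying loose on the bench: leave it.

How it is judged:
By the outcome, as a careful person would: the job done as asked, in the order asked, and still so for the second after the job is handed in, while the arm keeps its last pose, push and grip.
It also fails if it takes over 67 s, if anything falls off the work surface, if the arm or the gripper's body presses on something with over 40 N, if the wrist force passes 120 N, or if a joint passes its speed limit or range.

ROBOT

A 6-joint arm with a two-finger parallel gripper is mounted at the origin on a cart in front of the work surface, level with it; the furniture and walls round the work are solid. World frame = base frame: x ahead of the robot, y to its left, z up, the work surface at z = 0. Lengths are in m, angles in rad, forces in N, time in s.
With the tool pointing down it reaches from about 0.3 to 0.875 m from the base axis. Payload 4.2 kg.
Tool frame: the origin (TCP) lies on the front face of the gripper's body, between the roots of the fingers; the fingertips stand 73 mm ahead of it and the grasp point (between the pads) lies 54 mm ahead of it (r.grasp_offset is the z of the grasp point in the tool frame, in m); z points along the fingers, y is the line along which they close (so a half turn about z gives the same grasp; the last joint's range is limited). The gripper opens to 85 mm and grips with 20 to 120 N. Pads are 22 mm wide; open, the fingers measure 114 mm over their backs; the gripper's body (76 mm by 85 mm) begins 54 mm behind the grasp point. The pads swing forward as they close: fully open they stand 13 mm farther back than shut.
Start: joints at [1.26, 0.32, 1.565, -0, 1.257, -0.02], TCP at [0.165, 0.551, 0.304] pointing down, gripper open.
Joint ranges: [-3.11, 3.11], [-0.84, 2.01], [0.21, 2.61], [-1.34, 4.49], [0.05, 2.63], [-2.56, 2.56]. Speed limits (rad/s): [2.57, 2.57, 3.14, 3.14, 3.14, 3.14].

INTERFACE

Orientations are given as [roll, pitch, yaw] about the fixed x, y, z axes, in that order (R = Rz(yaw) Ry(pitch) Rx(roll)).
In Python, from station import r gives the robot as it stands.
- The arm moves only by the tool drive_tool, never from a script. Its argument "deltas" is a list of rows, each a list of 3 entries, a list of its own where there are three numbers: the shift along the tool's x, y, z normalised to -1 to 1, where 1 is 0.15 m, then the turn, a rotation vector about the tool's x, y, z normalised to -1 to 1, where 1 is 60 degrees, then the opening, from -1 (shut) to 1 (fully open), so that 0 is half open. A call has exactly 8 rows; each row is the pose to reach, as a shift and turn from the pose commanded when the call began, along the tool's axes at that moment; what a row does not reach only later rows make up. A row lasts 1/12 s, in which the tool goes at most 41.7 mm and 7.16 degrees, less where a joint would pass 70% of its speed; a pose out of reach is approached as far as the arm can. A call with a number of a shift or a turn outside -1 to 1 is refused whole. A call with a gripper value outside its range is refused whole. The fingers move at their own pace and stop on an object; "squeeze" is the grip in N (left out, the last holds). Time passes only in rows, so rows that repeat a pose let the fingers close, or fill a call up. It gives the time, the measured TCP pose, the force, the opening and the grip force at its end, in the units of the state.
- r.state(): the state, without advancing time (a new reading comes with each control period).
- r.snapshot(name): name is "side" or "top"; returns a dict with "color" (420x560x3 uint8, red, green, blue), "K" (3x3 intrinsics, pixels), "R" (3x3) and "t" (3): a world point X has camera coordinates R X + t. Camera axes: x right, y down, z forward; pixel columns grow to the right and rows downward; lengths in m; the calibration is good to about 2 mm. A picture is of the moment at which its call begins. There is no depth.
- r.close_job(): hands the job in; it is judged then, once.
The state is a dict: "clock": time; "qpos": joint angles; "joint_vel": joint speeds; "joint_efforts": joint torques, N m; "eef_pos": TCP position; "eef_rot": TCP orientation; "contact_force": force on the tool from outside, world axes, zero at the start; "wrist_torque": the same for the moment, N m; "gripper_width": finger opening in m; "gripper_force": force on a finger pad.
Only numpy, scipy, OpenCV 4.12 (cv2) and the standard library are available. Lean on these libraries where they do the work, as an engineer would, in place of code of your own. Each camera call takes 0.05 s, during which the arm holds its last target. There are 200 camera calls.

## Working session

There is one attempt and no reset: what is moved stays moved. The work goes in short steps, Python scripts to look and compute and a tool call to move; the robot and the scene stay as the last step left them, time stands still between calls to the robot, and variables do not carry over. Pictures are saved under pics/ and viewed, at most 10 in all, crops included, and the job is handed in when it is done.

Besides the shell and the picture viewer there is one more tool, called after "Emit:" by a JSON object that holds its "fn" and its "kwargs", one argument or row to a line. drive_tool: Moves the arm, as the interface text tells. Scaled input: -1 to 1 covers 0.15 m each way for a shift and 60 degrees each way for a turn. Its arguments: {"type":"object","properties":{"deltas":{"type":"array"},"squeeze":{"type":"number"}},"required":["deltas"]}

```bash
mkdir -p pics; ls
python3 - <<'E'
from station import r
import cv2,numpy as np
for n in("top","side"):
    s=r.snapshot(n); cv2.imwrite(f"pics/{n}0.png",s["color"][:,:,::-1]); np.savez(f"{n}.npz",**s)
    print(n,s["K"].round(1).tolist(),s["R"].round(3).tolist(),s["t"].round(3).tolist())
print(r.state())
E
```

```text
pics
top [[442.7, 0.0, 287.9], [0.0, 442.7, 214.9], [0.0, 0.0, 1.0]] [[-0.017, -1.0, -0.005], [-0.992, 0.018, -0.127], [0.127, 0.002, -0.992]] [-0.307, 0.613, 0.879]
side [[422.2, 0.0, 270.7], [0.0, 422.2, 204.5], [0.0, 0.0, 1.0]] [[-0.795, -0.606, 0.015], [-0.299, 0.37, -0.88], [0.528, -0.704, -0.475]] [0.283, 0.387, 0.34]
{'clock': 0.1, 'qpos': array([ 1.25998224e+00,  3.20224782e-01,  1.56549310e+00,  6.49011483e-06,
        1.25739671e+00, -2.00171806e-02]), 'joint_vel': array([ 0.00056396,  0.00069656, -0.0011893 , -0.00071651, -0.00090027,
       -0.00017773]), 'joint_efforts': array([ 4.98102563e-04, -4.16412592e+01, -2.34702444e+01,  1.19158153e-04,
        4.82797754e-03,  2.85682688e-06]), 'eef_pos': array([0.16478155, 0.55058511, 0.3031929 ]), 'eef_rot': array([-3.14007114e+00, -3.66325786e-05,  2.85079372e+00]), 'contact_force': array([-0.57210802, -0.51544473, -0.67299717]), 'wrist_torque': array([ 0.01205404,  0.03400174, -0.04597999]), 'gripper_force': 0.0, 'gripper_width': 0.0853404692362018}
```

View pics/top0.png

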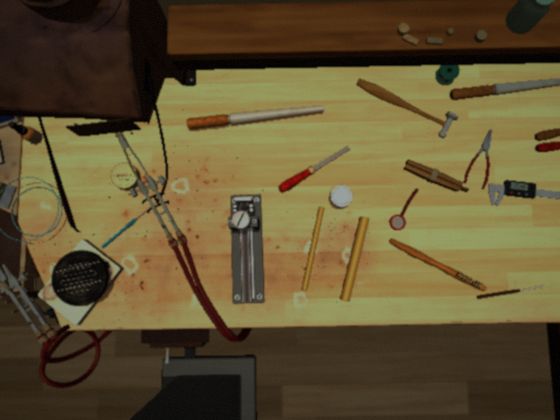

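View pics/side0.png

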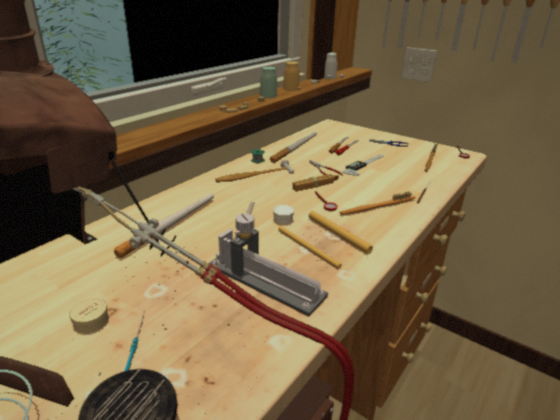

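The top view shows the jig at about (247,250) with its stop up at row 200 and the knob at (240,219). The thick tube runs (363,218)-(346,299), and the thin one is at (313,250). The jar is at (341,196) and the file at (315,168). The side view agrees.

```bash
cat > h.py <<'E'
import numpy as np,cv2
def ray(s,px,z):
    d=np.linalg.inv(s["K"])@[px[0],px[1],1]; R,t=s["R"],s["t"]
    c=-R.T@t; d=R.T@d; return c+d*(z-c[2])/d[2]
def proj(s,X):
    p=s["K"]@(s["R"]@np.array(X)+s["t"]); return p[:2]/p[2]
def tri(a,pa,b,pb):
    A=[];y=[]
    for s,p in((a,pa),(b,pb)):
        d=np.linalg.inv(s["K"])@[p[0],p[1],1]; d=s["R"].T@d; d/=np.linalg.norm(d); c=-s["R"].T@s["t"]
        P=np.eye(3)-np.outer(d,d); A.append(P); y.append(P@c)
    return np.linalg.lstsq(np.vstack(A),np.hstack(y),rcond=None)[0]
E
python3 - <<'E'
from h import *
s=dict(np.load("top.npz")); q=dict(np.load("side.npz"))
print("cams",(-s["R"].T@s["t"]).round(3),(-q["R"].T@q["t"]).round(3))
hsv=cv2.cvtColor(s["color"],cv2.COLOR_RGB2HSV)
# brass: saturated
for x,y in((355,258),(313,250),(330,260),(380,260)): print(hsv[y,x])
c=s["color"]
cv2.imwrite("pics/crop1.png",cv2.resize(c[180:320,205:405,::-1],None,fx=4,fy=4,interpolation=cv2.INTER_CUBIC))
c=q["color"]
cv2.imwrite("pics/crop2.png",cv2.resize(c[190:320,200:390,::-1],None,fx=4,fy=4,interpolation=cv2.INTER_CUBIC))
E
```

```text
cams [ 0.491 -0.32   0.948] [0.162 0.268 0.498]
[ 22 166 152]
[ 20 183 148]
[ 15 149 144]
[ 20 132 153]
```

View pics/crop1.png

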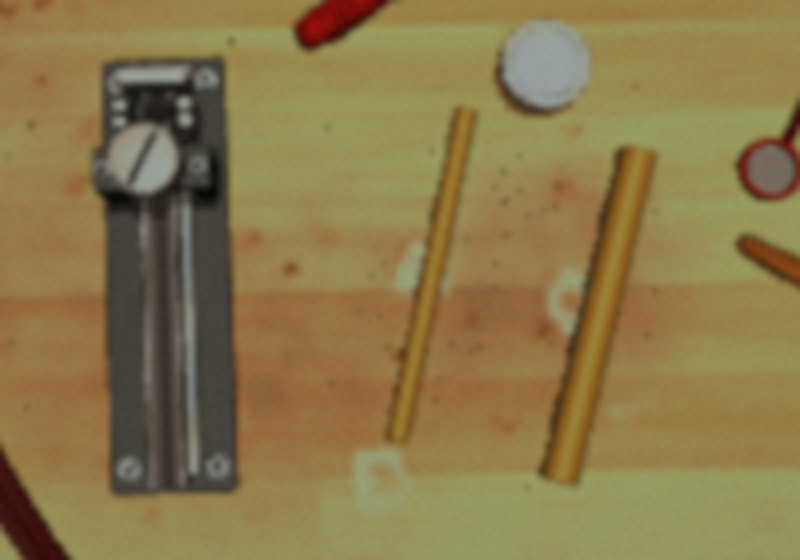

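View pics/crop2.png

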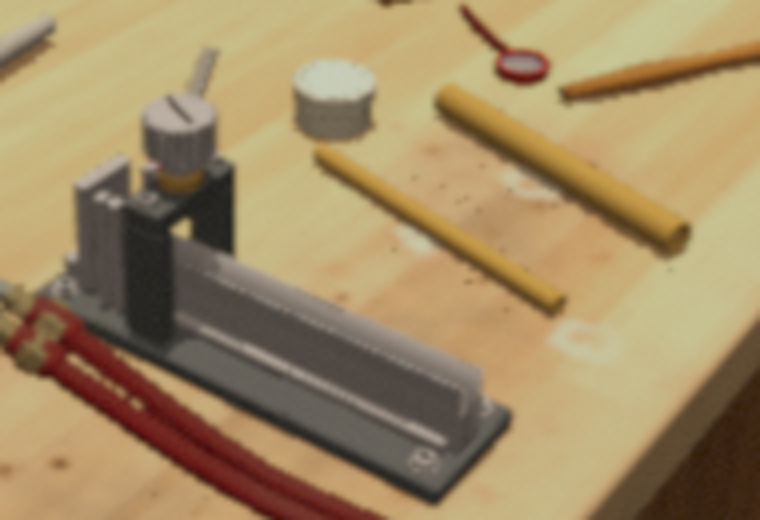

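The crops give sharp jig base corners (105,62), (222,58), (236,490), (112,492), the knob top centre at (143,158) with its slot running (132,182)-(157,135), and the tube ends at (636,150) and (560,480).

Run:
```python
from h import *
s=dict(np.load("top.npz")); q=dict(np.load("side.npz"))
f=lambda u,v:((u+.5)/4-.5+205,(v+.5)/4-.5+180)
g=lambda u,v:((u+.5)/4-.5+200,(v+.5)/4-.5+190)
C=[ray(s,f(*p),.01) for p in((105,62),(222,58),(236,490),(112,492))]
print(np.round(C,4))
far=(C[0]+C[1])/2; near=(C[2]+C[3])/2; d=far-near
print("len",np.linalg.norm(d),"yaw",np.arctan2(d[1],d[0]), np.linalg.norm(C[0]-C[1]),np.linalg.norm(C[2]-C[3]))
u=d/np.linalg.norm(d); O=(far+near)/2+u*.012; print("origin",O, "u",u)
k=ray(s,f(143,158),.1208); v=np.array([-u[1],u[0],0])
print("knob top",k,"in jig",(k-O)@u,(k-O)@v, "tri",tri(s,f(143,158),q,g(180,107)))
a=ray(s,f(132,182),.12);b=ray(s,f(157,135),.12); print("slot yaw",np.arctan2(*(b-a)[[1,0]]))
for nm,e in (("thick",((636,150),(560,480),.0145)),("thin",((465,108),(398,440),.009))):
    a=ray(s,f(*e[0]),e[2]);b=ray(s,f(*e[1]),e[2]);t=a-b
    print(nm,a,b,"mid",(a+b)/2,"len",np.linalg.norm(t),"yaw",np.arctan2(t[1],t[0]))
j=ray(s,f(545,65),.029); print("jar",j)
print("check tube side view", tri(s,f(636,150),q,g(450,97)), tri(s,f(560,480),q,g(675,238)))
# jig corner via side
print(ray(q,g(435,492),.01),ray(q,g(510,415),.01))
```

```text
[[ 0.6559 -0.1963  0.01  ]
 [ 0.6569 -0.2592  0.01  ]
 [ 0.4285 -0.2644  0.01  ]
 [ 0.4286 -0.1997  0.01  ]]
len 0.2278997153136586 yaw 0.018747702764752072 0.06291534095486177 0.06463522049921684
origin [ 0.55445042 -0.22970536  0.01      ] u [0.99982427 0.0187466  0.        ]
knob top [ 0.59021311 -0.22883679  0.1208    ] in jig 0.03577268544091222 0.00019799031970587836 tri [ 0.59068916 -0.22846197  0.11944938]
slot yaw -0.49312334770285204
thick [ 0.60257475 -0.47881025  0.0145    ] [ 0.43100354 -0.43270249  0.0145    ] mid [ 0.51678914 -0.45575637  0.0145    ] len 0.1776586811588364 yaw -0.26253551924946344
thin [ 0.62753605 -0.38911492  0.009     ] [ 0.4526888  -0.34936083  0.009     ] mid [ 0.54011243 -0.36923788  0.009     ] len 0.17930964112294034 yaw -0.2235640272478998
jar [ 0.64670131 -0.4303085   0.029     ]
check tube side view [ 0.60194189 -0.4804412   0.00914134] [ 0.43172546 -0.43300309  0.00724069]
[ 0.42691965 -0.19544689  0.01      ] [ 0.42728296 -0.25659779  0.01      ]
```

Emit:
{"fn": "drive_tool", "kwargs": {
  "deltas": [
    [[-0.08, -0.12, 0], [0, 0, 0], 1],
    [[-0.16, -0.24, 0], [0, 0, 0], 1],
    [[-0.24, -0.36, 0], [0, 0, 0], 1],
    [[-0.33, -0.48, 0], [0, 0, 0], 1],
    [[-0.41, -0.6, 0], [0, 0, 0], 1],
    [[-0.49, -0.72, 0], [0, 0, 0], 1],
    [[-0.57, -0.84, 0], [0, 0, 0], 1],
    [[-0.65, -0.96, 0], [0, 0, 0], 1]
  ]
}}

```text
clock: 0.77
eef_pos: [0.217, 0.3837, 0.3036]
eef_rot: [-3.141, -0.0, 2.851]
contact_force: [0.7, -0.1, -0.3]
gripper_width: 0.0856
gripper_force: 0.0
```

Emit:
{"fn": "drive_tool", "kwargs": {
  "deltas": [
    [[-0.08, -0.12, 0], [0, 0, 0], 1],
    [[-0.16, -0.24, 0], [0, 0, 0], 1],
    [[-0.24, -0.36, 0], [0, 0, 0], 1],
    [[-0.33, -0.48, 0], [0, 0, 0], 1],
    [[-0.41, -0.6, 0], [0, 0, 0], 1],
    [[-0.49, -0.72, 0], [0, 0, 0], 1],
    [[-0.57, -0.84, 0], [0, 0, 0], 1],
    [[-0.65, -0.96, 0], [0, 0, 0], 1]
  ]
}}

```text
clock: 1.43
eef_pos: [0.269, 0.2179, 0.3037]
eef_rot: [-3.141, -0.0, 2.851]
contact_force: [0.1, -0.5, -0.5]
gripper_width: 0.0855
gripper_force: 0.0
```

Emit:
{"fn": "drive_tool", "kwargs": {
  "deltas": [
    [[-0.08, -0.12, 0], [0, 0, 0], 1],
    [[-0.16, -0.24, 0], [0, 0, 0], 1],
    [[-0.24, -0.36, 0], [0, 0, 0], 1],
    [[-0.33, -0.48, 0], [0, 0, 0], 1],
    [[-0.41, -0.6, 0], [0, 0, 0], 1],
    [[-0.49, -0.72, 0], [0, 0, 0], 1],
    [[-0.57, -0.84, 0], [0, 0, 0], 1],
    [[-0.65, -0.96, 0], [0, 0, 0], 1]
  ]
}}

```text
clock: 2.1
eef_pos: [0.3211, 0.052, 0.3037]
eef_rot: [-3.142, -0.0, 2.851]
contact_force: [0.2, 0.2, -1.4]
gripper_width: 0.0854
gripper_force: 0.0
```

Emit:
{"fn": "drive_tool", "kwargs": {
  "deltas": [
    [[-0.08, -0.12, 0], [0, 0, 0], 1],
    [[-0.16, -0.24, 0], [0, 0, 0], 1],
    [[-0.24, -0.36, 0], [0, 0, 0], 1],
    [[-0.33, -0.48, 0], [0, 0, 0], 1],
    [[-0.41, -0.6, 0], [0, 0, 0], 1],
    [[-0.49, -0.72, 0], [0, 0, 0], 1],
    [[-0.57, -0.84, 0], [0, 0, 0], 1],
    [[-0.65, -0.96, 0], [0, 0, 0], 1]
  ]
}}

```text
clock: 2.77
eef_pos: [0.3732, -0.1138, 0.3036]
eef_rot: [3.141, -0.001, 2.85]
contact_force: [0.2, -0.3, -0.6]
gripper_width: 0.0853
gripper_force: 0.0
```

Emit:
{"fn": "drive_tool", "kwargs": {
  "deltas": [
    [[-0.08, -0.12, 0], [0, 0, 0], 1],
    [[-0.16, -0.24, 0], [0, 0, 0], 1],
    [[-0.24, -0.36, 0], [0, 0, 0], 1],
    [[-0.33, -0.48, 0], [0, 0, 0], 1],
    [[-0.41, -0.6, 0], [0, 0, 0], 1],
    [[-0.49, -0.72, 0], [0, 0, 0], 1],
    [[-0.57, -0.84, 0], [0, 0, 0], 1],
    [[-0.65, -0.96, 0], [0, 0, 0], 1]
  ]
}}

```text
clock: 3.43
eef_pos: [0.4255, -0.2796, 0.3034]
eef_rot: [3.141, -0.001, 2.851]
contact_force: [-0.0, 0.3, 0.4]
gripper_width: 0.0855
gripper_force: 0.0
```

Emit:
{"fn": "drive_tool", "kwargs": {
  "deltas": [
    [[-0.08, -0.12, 0], [0, 0, 0], 0.6],
    [[-0.16, -0.24, 0], [0, 0, 0], 0.6],
    [[-0.24, -0.36, 0], [0, 0, 0], 0.6],
    [[-0.33, -0.48, 0.1], [0, 0, 0], 0.6],
    [[-0.41, -0.6, 0.2], [0, 0, -0.02], 0.4],
    [[-0.49, -0.72, 0.3], [0, 0, -0.03], 0.4],
    [[-0.57, -0.84, 0.4], [0, 0, -0.03], 0.4],
    [[-0.65, -0.96, 0.5], [0, 0, -0.03], 0.4]
  ]
}}

```text
clock: 4.1
eef_pos: [0.4776, -0.4454, 0.2275]
eef_rot: [3.141, -0.001, 2.882]
contact_force: [0.8, 0.2, -0.2]
gripper_width: 0.0596
gripper_force: 0.0
```

```bash
cat > st.py <<'E'
from station import r
from scipy.spatial.transform import Rotation as Ro
import numpy as np
s=r.state(); R=Ro.from_euler("xyz",s["eef_rot"]).as_matrix()
def to(X,yaw=None):  # normalised shift to world TCP target
    print("shift",(R.T@(np.array(X)-s["eef_pos"])/.15).round(3))
    if yaw is not None:
        d=(yaw-s["eef_rot"][2]+np.pi)%(2*np.pi)-np.pi
        print("turn",round(-d/(np.pi/3),3))
E
python3 -c "
from st import *
print(s['eef_pos'],s['eef_rot'],s['qpos'].round(3),s['gripper_width'])
to([.478,-.446,.078],2.879)"
```

```text
[ 0.47759733 -0.44542926  0.22748306] [ 3.14088693e+00 -1.03274354e-03  2.88212712e+00] [-0.768  0.494  1.484  0.     1.165 -2.08 ] 0.05957203379577643
shift [-0.005 -0.004  0.997]
turn 0.003
```

Emit:
{"fn": "drive_tool", "kwargs": {
  "deltas": [
    [[0, 0, 0.15], [0, 0, 0], 0.2],
    [[0, 0, 0.35], [0, 0, 0], 0.2],
    [[0, 0, 0.55], [0, 0, 0], 0.2],
    [[0, 0, 0.75], [0, 0, 0], 0.2],
    [[0, 0, 0.9], [0, 0, 0], 0.2],
    [[0, 0, 0.97], [0, 0, 0], 0.2],
    [[0, 0, 1.0], [0, 0, 0], 0.2],
    [[0, 0, 1.0], [0, 0, 0], 0.2]
  ]
}}

```text
clock: 4.77
eef_pos: [0.4775, -0.4445, 0.0782]
eef_rot: [3.141, -0.001, 2.882]
contact_force: [-0.6, -0.4, 0.4]
gripper_width: 0.0515
gripper_force: 0.0
```

Emit:
{"fn": "drive_tool", "kwargs": {
  "deltas": [
    [[0, 0, 0], [0, 0, 0], -0.3],
    [[0, 0, 0], [0, 0, 0], -0.5],
    [[0, 0, 0], [0, 0, 0], -0.7],
    [[0, 0, 0], [0, 0, 0], -0.9],
    [[0, 0, 0], [0, 0, 0], -1],
    [[0, 0, 0], [0, 0, 0], -1],
    [[0, 0, 0], [0, 0, 0], -1],
    [[0, 0, 0], [0, 0, 0], -1]
  ],
  "squeeze": 60
}}

```text
clock: 5.43
eef_pos: [0.4783, -0.4453, 0.081]
eef_rot: [-3.14, 0.003, 2.882]
contact_force: [-0.4, 0.2, 6.0]
gripper_width: 0.0173
gripper_force: 58.8
```

Run:
```python
from station import r
import cv2
s=r.snapshot("side"); c=s["color"][170:300,250:400,::-1]
cv2.imwrite("pics/g1.png",cv2.resize(c,None,fx=4,fy=4,interpolation=cv2.INTER_CUBIC))
```

```text
(no output)
```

View pics/g1.png

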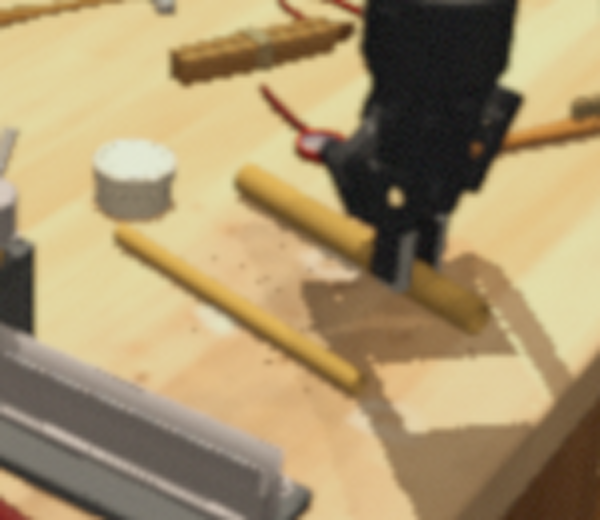

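The near fingertip ends at about (395,288), only around the tube's equator, so the grip is high and wedging upward. I'll open, go about 5 mm lower and close again.

Emit:
{"fn": "drive_tool", "kwargs": {
  "deltas": [
    [[0, 0, 0], [0, 0, 0], -0.3],
    [[0, 0, 0], [0, 0, 0], 0],
    [[0, 0, 0], [0, 0, 0], 0],
    [[0, 0, 0], [0, 0, 0], 0],
    [[0, 0, 0.01], [0, 0, 0], 0],
    [[0, 0, 0.02], [0, 0, 0], 0],
    [[0, 0, 0.035], [0, 0, 0], 0],
    [[0, 0, 0.035], [0, 0, 0], 0]
  ],
  "squeeze": 25
}}

```text
clock: 6.15
eef_pos: [0.4773, -0.4443, 0.0729]
eef_rot: [3.141, -0.001, 2.882]
contact_force: [-0.3, -0.2, 0.8]
gripper_width: 0.0426
gripper_force: 0.0
```

Emit:
{"fn": "drive_tool", "kwargs": {
  "deltas": [
    [[0, 0, 0], [0, 0, 0], -0.2],
    [[0, 0, 0], [0, 0, 0], -0.4],
    [[0, 0, 0], [0, 0, 0], -0.5],
    [[0, 0, 0], [0, 0, 0], -0.6],
    [[0, 0, 0], [0, 0, 0], -0.8],
    [[0, 0, 0], [0, 0, 0], -1],
    [[0, 0, 0], [0, 0, 0], -1],
    [[0, 0, 0], [0, 0, 0], -1]
  ]
}}

```text
clock: 6.82
eef_pos: [0.4776, -0.4447, 0.0738]
eef_rot: [-3.141, 0.0, 2.882]
contact_force: [0.0, -0.2, 0.8]
gripper_width: 0.0189
gripper_force: 24.5
```

Emit:
{"fn": "drive_tool", "kwargs": {
  "deltas": [
    [[0, 0, -0.005], [0, 0, 0], -1],
    [[0, 0, -0.01], [0, 0, 0], -1],
    [[0, 0, -0.03], [0, 0, 0], -1],
    [[0, 0, -0.1], [0, 0, 0], -1],
    [[0, 0, -0.25], [0, 0, 0], -1],
    [[0, 0, -0.45], [0, 0, 0], -1],
    [[0, 0, -0.7], [0, 0, 0], -1],
    [[0, 0, -0.9], [0, 0, 0], -1]
  ],
  "squeeze": 80
}}

```text
clock: 7.48
eef_pos: [0.4777, -0.4446, 0.2116]
eef_rot: [-3.141, 0.001, 2.882]
contact_force: [0.5, -0.3, -1.3]
gripper_width: 0.0172
gripper_force: 78.2
```

```bash
python3 -c "
from st import *
print(s['eef_pos'],s['eef_rot'],s['gripper_width'],s['contact_force'],s['wrist_torque'])
to([.4415,-.2318,.185],3.160)"
```

```text
[ 0.47770539 -0.44463033  0.21160492] [-3.14093994e+00  1.49402119e-03  2.88227962e+00] 0.017189272943696262 [ 0.54782855 -0.27364175 -1.34195099] [-4.68953746e-02  2.82860912e-02 -4.33005113e-05]
shift [0.597 1.31  0.176]
turn -0.265
```

Emit:
{"fn": "drive_tool", "kwargs": {
  "deltas": [
    [[0.02, 0.04, 0], [0, 0, 0], -1],
    [[0.06, 0.12, 0], [0, 0, 0], -1],
    [[0.11, 0.24, 0], [0, 0, 0], -1],
    [[0.16, 0.36, 0], [0, 0, 0], -1],
    [[0.22, 0.48, 0], [0, 0, 0], -1],
    [[0.27, 0.6, 0], [0, 0, 0], -1],
    [[0.32, 0.7, 0], [0, 0, 0], -1],
    [[0.35, 0.76, 0], [0, 0, 0], -1]
  ]
}}

```text
clock: 8.15
eef_pos: [0.4552, -0.3189, 0.2086]
eef_rot: [3.141, -0.002, 2.883]
contact_force: [-0.5, 0.9, -1.8]
gripper_width: 0.0169
gripper_force: 78.3
```

Emit:
{"fn": "drive_tool", "kwargs": {
  "deltas": [
    [[0.05, 0.1, 0], [0, 0, -0.03], -1],
    [[0.1, 0.22, 0], [0, 0, -0.08], -1],
    [[0.15, 0.34, 0], [0, 0, -0.13], -1],
    [[0.2, 0.44, 0], [0, 0, -0.18], -1],
    [[0.23, 0.51, 0.04], [0, 0, -0.23], -1],
    [[0.247, 0.54, 0.1], [0, 0, -0.255], -1],
    [[0.247, 0.55, 0.15], [0, 0, -0.265], -1],
    [[0.247, 0.55, 0.176], [0, 0, -0.265], -1]
  ]
}}

```text
clock: 8.82
eef_pos: [0.4411, -0.2315, 0.181]
eef_rot: [3.141, -0.001, -3.123]
contact_force: [0.5, -0.7, -1.6]
gripper_width: 0.017
gripper_force: 78.4
```

Run:
```python
from st import *
from h import *
print(s['eef_pos'],s['eef_rot'],s['qpos'].round(3),s['gripper_width'])
to([.4415,-.2318,.1148],3.160)
p=r.snapshot("side");t=r.snapshot("top")
np.savez("side1.npz",**p);np.savez("top1.npz",**t)
a=cv2.resize(p["color"][150:310,190:360],None,fx=2.3,fy=3.3,interpolation=cv2.INTER_CUBIC)
a=cv2.resize(p["color"][150:310,190:360],(425,400),interpolation=cv2.INTER_CUBIC)
b=cv2.resize(t["color"][180:340,190:340],(375,400),interpolation=cv2.INTER_CUBIC)
cv2.imwrite("pics/p1.png",np.hstack([a,b])[:,:,::-1])
```

```text
[ 0.44107195 -0.23150343  0.18102966] [ 3.14092635e+00 -1.40219581e-03 -3.12337923e+00] [-0.506  0.317  1.914 -0.     0.912 -2.095] 0.017045382033306782
shift [-0.003 -0.002  0.442]
turn -0.0
```

View pics/p1.png

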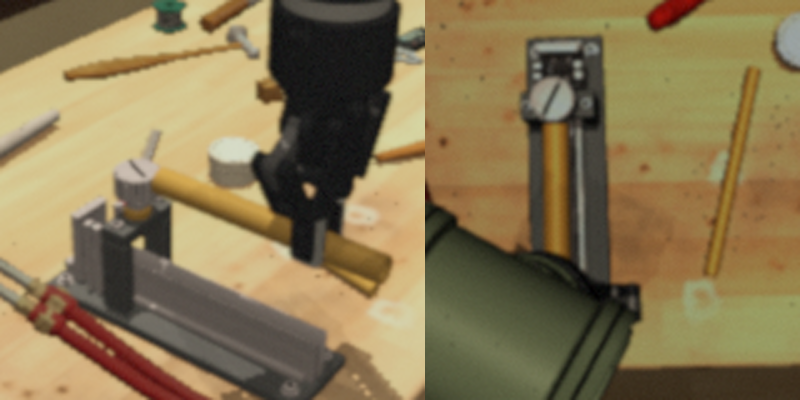

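The tube sits level above the groove, and its front end at crop pixel (557,120) is right beside the knob. I'll compute the actual front position.

Run:
```python
from h import *
t=dict(np.load("top1.npz")); O=np.array([.55445,-.2297,0]);u=np.array([.99982,.01875,0]);v=np.array([-u[1],u[0],0])
f=lambda a,b:(190+(a-425+.5)*.4-.5,180+(b+.5)*.4-.5)
for p in((545,122),(571,122),(545,235),(572,235)):
    X=ray(t,f(*p),.117)-O; print(p,(X@u).round(4),(X@v).round(4))
h=cv2.cvtColor(t["color"],cv2.COLOR_RGB2HSV)
for row in range(226,272,4): 
    xs=[c for c in range(225,265) if h[row,c,1]>130 and h[row,c,2]>90 and 15<h[row,c,0]<26]
    if xs:
        X=ray(t,((xs[0]+xs[-1])/2,row),.117)-O; print(row,xs[0],xs[-1],(X@u).round(4),(X@v).round(4))
for z in(.117,): print(proj(t,O+u*.018+[0,0,z]))
```

```text
(545, 122) 0.0186 0.006
(571, 122) 0.0179 -0.0136
(545, 235) -0.0659 0.0079
(572, 235) -0.0666 -0.0122
226 225 227 0.0242 0.028
230 225 246 0.0159 0.0103
234 225 246 0.0084 0.0104
238 237 246 0.0004 -0.0007
242 225 264 -0.0073 -0.0062
246 238 246 -0.0146 -0.0013
250 238 246 -0.0221 -0.0011
254 238 264 -0.0302 -0.0178
258 229 264 -0.0374 -0.0092
262 225 246 -0.0441 0.0115
266 225 264 -0.0521 -0.0051
270 225 246 -0.0589 0.0118
[240.91319107 228.71147572]
```

Emit:
{"fn": "drive_tool", "kwargs": {
  "deltas": [
    [[0.04, 0.005, 0], [0, 0, 0], -1],
    [[0.05, 0.005, 0.05], [0, 0, 0], -1],
    [[0.05, 0.005, 0.15], [0, 0, 0], -1],
    [[0.05, 0.005, 0.25], [0, 0, 0], -1],
    [[0.05, 0.005, 0.33], [0, 0, 0], -1],
    [[0.05, 0.005, 0.38], [0, 0, 0], -1],
    [[0.05, 0.005, 0.4], [0, 0, 0], -1],
    [[0.05, 0.005, 0.41], [0, 0, 0], -1]
  ]
}}

```text
clock: 9.58
eef_pos: [0.4338, -0.2312, 0.1203]
eef_rot: [3.141, -0.0, -3.124]
contact_force: [0.9, 0.2, -0.7]
gripper_width: 0.0169
gripper_force: 78.4
```

Emit:
{"fn": "drive_tool", "kwargs": {
  "deltas": [
    [[0, 0, 0.005], [0, 0, 0], -1],
    [[0, 0, 0.01], [0, 0, 0], -1],
    [[0, 0, 0.015], [0, 0, 0], -1],
    [[0, 0, 0.02], [0, 0, 0], -1],
    [[0, 0, 0.025], [0, 0, 0], -1],
    [[0, 0, 0.03], [0, 0, 0], -1],
    [[0, 0, 0.03], [0, 0, 0], -1],
    [[0, 0, 0.03], [0, 0, 0], -1]
  ]
}}

```text
clock: 10.25
eef_pos: [0.4339, -0.2311, 0.1163]
eef_rot: [3.142, 0.0, -3.123]
contact_force: [-0.3, 0.2, -1.6]
gripper_width: 0.0173
gripper_force: 78.4
```

Emit:
{"fn": "drive_tool", "kwargs": {
  "deltas": [
    [[0, 0, 0.003], [0, 0, 0], -1],
    [[0, 0, 0.006], [0, 0, 0], -1],
    [[0, 0, 0.009], [0, 0, 0], -1],
    [[0, 0, 0.012], [0, 0, 0], -1],
    [[0, 0, 0.015], [0, 0, 0], -1],
    [[0, 0, 0.015], [0, 0, 0], -1],
    [[0, 0, 0.015], [0, 0, 0], -1],
    [[0, 0, 0.015], [0, 0, 0], -1]
  ]
}}

```text
clock: 10.92
eef_pos: [0.434, -0.2313, 0.1149]
eef_rot: [-3.141, 0.001, -3.123]
contact_force: [-3.2, -0.2, 7.9]
gripper_width: 0.0167
gripper_force: 79.4
```

Emit:
{"fn": "drive_tool", "kwargs": {
  "deltas": [
    [[0, 0, 0], [0, 0, 0], -0.4],
    [[0, 0, 0], [0, 0, 0], -0.4],
    [[0, 0, 0], [0, 0, 0], -0.4],
    [[0, 0, 0], [0, 0, 0], -0.4],
    [[0, 0, 0], [0, 0, 0], -1],
    [[0, 0, 0], [0, 0, 0], -1],
    [[0, 0, 0], [0, 0, 0], -1],
    [[0, 0, 0], [0, 0, 0], -1]
  ],
  "squeeze": 40
}}

```text
clock: 11.58
eef_pos: [0.4339, -0.2314, 0.114]
eef_rot: [-3.141, 0.0, -3.123]
contact_force: [1.0, -3.0, 0.0]
gripper_width: 0.0187
gripper_force: 39.0
```

Emit:
{"fn": "drive_tool", "kwargs": {
  "deltas": [
    [[-0.02, 0, -0.002], [0, 0, 0], -1],
    [[-0.06, 0, -0.002], [0, 0, 0], -1],
    [[-0.12, 0, -0.002], [0, 0, 0], -1],
    [[-0.18, 0, -0.002], [0, 0, 0], -1],
    [[-0.24, 0, -0.002], [0, 0, 0], -1],
    [[-0.28, 0, -0.002], [0, 0, 0], -1],
    [[-0.3, 0, -0.002], [0, 0, 0], -1],
    [[-0.3, 0, -0.002], [0, 0, 0], -1]
  ]
}}

```text
clock: 12.25
eef_pos: [0.4802, -0.2302, 0.1142]
eef_rot: [-3.141, 0.002, -3.123]
contact_force: [1.4, -0.9, 0.4]
gripper_width: 0.0181
gripper_force: 39.1
```

Run:
```python
from st import *
from h import *
print(s['eef_pos'],s['contact_force'],s['gripper_width'])
p=r.snapshot("side");t=r.snapshot("top")
a=cv2.resize(p["color"][190:310,190:340],(500,400),interpolation=cv2.INTER_CUBIC)
b=cv2.resize(t["color"][180:340,200:320],(300,400),interpolation=cv2.INTER_CUBIC)
cv2.imwrite("pics/p2.png",np.hstack([a,b])[:,:,::-1])
```

```text
[ 0.48018957 -0.23020804  0.11418325] [ 1.42895213 -0.91978301  0.3860297 ] 0.018137325738526514
```

View pics/p2.png

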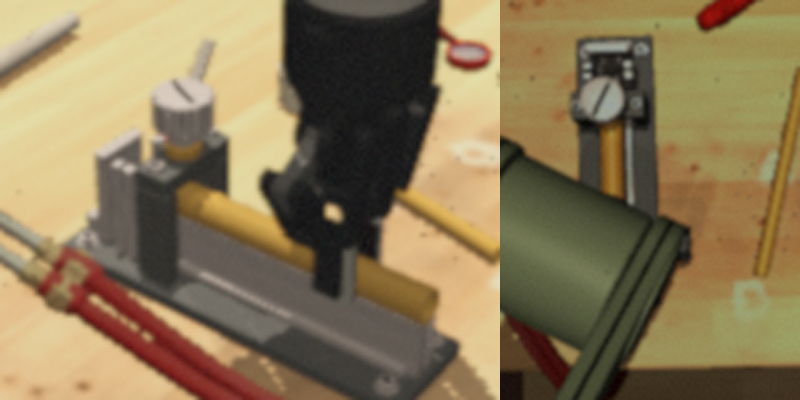

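The tube lies in the groove, level, with its front under the bridge at crop pixel (180,190). About 24 mm is left to go.

Emit:
{"fn": "drive_tool", "kwargs": {
  "deltas": [
    [[-0.02, 0, 0], [0, 0, 0], -1],
    [[-0.05, 0, 0], [0, 0, 0], -1],
    [[-0.08, 0, 0], [0, 0, 0], -1],
    [[-0.1, 0, 0], [0, 0, 0], -1],
    [[-0.12, 0, 0], [0, 0, 0], -1],
    [[-0.13, 0, 0], [0, 0, 0], -1],
    [[-0.135, 0, 0], [0, 0, 0], -1],
    [[-0.135, 0, 0], [0, 0, 0], -1]
  ]
}}

```text
clock: 13.02
eef_pos: [0.4994, -0.2298, 0.1142]
eef_rot: [3.141, 0.0, -3.123]
contact_force: [-1.3, -1.3, -0.4]
gripper_width: 0.0182
gripper_force: 39.2
```

Emit:
{"fn": "drive_tool", "kwargs": {
  "deltas": [
    [[-0.005, 0, 0], [0, 0, 0], -1],
    [[-0.01, 0, 0], [0, 0, 0], -1],
    [[-0.013, 0, 0], [0, 0, 0], -1],
    [[-0.016, 0, 0], [0, 0, 0], -1],
    [[-0.02, 0, 0], [0, 0, 0], -1],
    [[-0.023, 0, 0], [0, 0, 0], -1],
    [[-0.026, 0, 0], [0, 0, 0], -1],
    [[-0.026, 0, 0], [0, 0, 0], -1]
  ]
}}

```text
clock: 13.68
eef_pos: [0.5032, -0.2297, 0.1142]
eef_rot: [3.141, 0.0, -3.124]
contact_force: [-1.7, -1.2, 0.5]
gripper_width: 0.0185
gripper_force: 39.1
```

Emit:
{"fn": "drive_tool", "kwargs": {
  "deltas": [
    [[-0.005, 0, 0], [0, 0, 0], -1],
    [[-0.01, 0, 0], [0, 0, 0], -1],
    [[-0.013, 0, 0], [0, 0, 0], -1],
    [[-0.016, 0, 0], [0, 0, 0], -1],
    [[-0.02, 0, 0], [0, 0, 0], -1],
    [[-0.02, 0, 0], [0, 0, 0], -1],
    [[-0.02, 0, 0], [0, 0, 0], -1],
    [[-0.02, 0, 0], [0, 0, 0], -1]
  ]
}}

```text
clock: 14.35
eef_pos: [0.5041, -0.2297, 0.1142]
eef_rot: [3.141, -0.005, -3.123]
contact_force: [-7.1, -2.5, 3.5]
gripper_width: 0.0181
gripper_force: 39.5
```

Emit:
{"fn": "drive_tool", "kwargs": {
  "deltas": [
    [[-0.004, 0, 0], [0, 0, 0], -1],
    [[-0.008, 0, 0], [0, 0, 0], -1],
    [[-0.008, 0, 0], [0, 0, 0], -1],
    [[-0.008, 0, 0], [0, 0, 0], -1],
    [[-0.008, 0, 0], [0, 0, 0], -1],
    [[-0.008, 0, 0], [0, 0, 0], -1],
    [[-0.008, 0, 0], [0, 0, 0], -1],
    [[-0.008, 0, 0], [0, 0, 0], -1]
  ]
}}

```text
clock: 15.02
eef_pos: [0.5043, -0.2298, 0.1142]
eef_rot: [3.141, -0.007, -3.123]
contact_force: [-10.3, -3.7, 6.1]
gripper_width: 0.0182
gripper_force: 39.7
```

Emit:
{"fn": "drive_tool", "kwargs": {
  "deltas": [
    [[0, 0, 0], [0, 0, 0], -0.9],
    [[0, 0, 0], [0, 0, 0], -0.7],
    [[0, 0, 0], [0, 0, 0], -0.4],
    [[0, 0, 0], [0, 0, 0], -0.2],
    [[0, 0, 0], [0, 0, 0], 0],
    [[0, 0, -0.05], [0, 0, 0], 0.2],
    [[0, 0, -0.15], [0, 0, 0], 0.2],
    [[0, 0, -0.3], [0, 0, 0], 0.3]
  ]
}}

```text
clock: 15.68
eef_pos: [0.5068, -0.2292, 0.1587]
eef_rot: [3.14, -0.003, -3.123]
contact_force: [0.1, 0.3, -0.1]
gripper_width: 0.0554
gripper_force: 0.0
```

Emit:
{"fn": "drive_tool", "kwargs": {
  "deltas": [
    [[0, 0, -0.1], [0, 0, 0], 0.3],
    [[0, 0, -0.2], [0, 0, 0], 0.3],
    [[0, 0, -0.3], [0, 0, 0], 0.3],
    [[0, 0, -0.4], [0, 0, 0], 0.3],
    [[0.15, 0, -0.45], [0, 0, 0], 0.3],
    [[0.3, 0, -0.45], [0, 0, 0], 0.3],
    [[0.45, 0, -0.45], [0, 0, 0], 0.3],
    [[0.5, 0, -0.45], [0, 0, 0], 0.3]
  ]
}}

```text
clock: 16.35
eef_pos: [0.43, -0.2306, 0.2274]
eef_rot: [3.141, -0.001, -3.124]
contact_force: [-0.6, -0.4, -0.7]
gripper_width: 0.0553
gripper_force: 0.0
```

Run:
```python
from st import *
from h import *
print(s['eef_pos'],s['eef_rot'],s['qpos'].round(3))
p=r.snapshot("side");t=r.snapshot("top")
np.savez("side2.npz",**p);np.savez("top2.npz",**t)
a=cv2.resize(p["color"][190:310,190:340],(500,400),interpolation=cv2.INTER_CUBIC)
b=cv2.resize(t["color"][180:320,205:310],(300,400),interpolation=cv2.INTER_CUBIC)
cv2.imwrite("pics/p3.png",np.hstack([a,b])[:,:,::-1])
```

```text
[ 0.42999931 -0.23055363  0.22740478] [ 3.14114794e+00 -8.35749003e-04 -3.12391286e+00] [-0.516  0.25   1.874 -0.     1.018 -2.104]
```

View pics/p3.png

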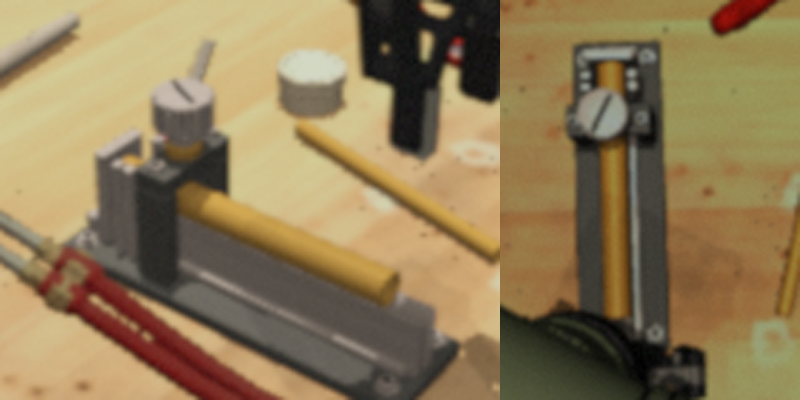

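The tube lies in the groove with its front end against the stop at crop pixel (608,62), and its rear end is on the rail. Next is the knob.

Emit:
{"fn": "drive_tool", "kwargs": {
  "deltas": [
    [[-0.1, 0, 0], [0, 0, 0], 0.5],
    [[-0.25, 0, 0], [0, 0, 0], 0.5],
    [[-0.4, 0, 0], [0, 0, 0], 0.5],
    [[-0.55, 0, 0], [0, 0, 0], 0.5],
    [[-0.7, 0, 0], [0, 0, 0], 0.5],
    [[-0.85, 0, 0], [0, 0, 0], 0.5],
    [[-0.95, 0, 0], [0, 0, 0], 0.5],
    [[-0.98, 0, 0], [0, 0, 0], 0.5]
  ]
}}

```text
clock: 17.12
eef_pos: [0.583, -0.2281, 0.2264]
eef_rot: [-3.141, 0.003, -3.122]
contact_force: [0.5, 0.5, -0.8]
gripper_width: 0.0638
gripper_force: 0.0
```

```bash
python3 -c "
from st import *
print(s['eef_pos'],s['eef_rot'],s['qpos'].round(3))
to([.5906,-.2284,.166])"
```

```text
[ 0.58296611 -0.22814264  0.22643134] [-3.14122897e+00  2.93751418e-03 -3.12201237e+00] [-3.920e-01  4.520e-01  1.558e+00  1.000e-03  1.128e+00 -1.983e+00]
shift [-0.05  -0.003  0.403]
```

Emit:
{"fn": "drive_tool", "kwargs": {
  "deltas": [
    [[-0.07, 0, 0], [0, 0, 0], 0.5],
    [[-0.07, 0, 0], [0, 0, 0], 0.5],
    [[-0.07, 0, 0.05], [0, 0, 0], 0.5],
    [[-0.07, 0, 0.1], [0, 0, 0], 0.5],
    [[-0.07, 0, 0.15], [0, 0, 0], 0.5],
    [[-0.07, 0, 0.2], [0, 0, 0], 0.5],
    [[-0.07, 0, 0.2], [0, 0, 0], 0.5],
    [[-0.07, 0, 0.2], [0, 0, 0], 0.5]
  ]
}}

```text
clock: 17.78
eef_pos: [0.5891, -0.2282, 0.196]
eef_rot: [3.141, -0.002, -3.124]
contact_force: [-0.1, 0.5, -0.2]
gripper_width: 0.064
gripper_force: 0.0
```

```bash
python3 -c "
from st import *
print(s['eef_pos'],s['eef_rot'],s['qpos'].round(3))
to([.5906,-.2284,.166])"
```

```text
[ 0.58914459 -0.22820656  0.19601379] [ 3.14082637e+00 -1.51788862e-03 -3.12375794e+00] [-0.388  0.488  1.58   0.     1.075 -1.976]
shift [-0.01  -0.002  0.2  ]
```

Now descend, then close at 30 N.

Emit:
{"fn": "drive_tool", "kwargs": {
  "deltas": [
    [[-0.01, 0, 0.03], [0, 0, 0], 0.3],
    [[-0.01, 0, 0.08], [0, 0, 0], 0.3],
    [[-0.01, 0, 0.13], [0, 0, 0], 0.3],
    [[-0.01, 0, 0.17], [0, 0, 0], 0.3],
    [[-0.01, 0, 0.19], [0, 0, 0], 0.2],
    [[-0.01, 0, 0.2], [0, 0, 0], 0.2],
    [[-0.01, 0, 0.2], [0, 0, 0], 0.1],
    [[-0.01, 0, 0.2], [0, 0, 0], 0.1]
  ]
}}

```text
clock: 18.45
eef_pos: [0.5914, -0.2283, 0.1669]
eef_rot: [-3.142, 0.0, -3.123]
contact_force: [0.2, -0.5, -0.6]
gripper_width: 0.0471
gripper_force: 0.0
```

Emit:
{"fn": "drive_tool", "kwargs": {
  "deltas": [
    [[0, 0, 0], [0, 0, 0], 0],
    [[0, 0, 0], [0, 0, 0], -0.1],
    [[0, 0, 0], [0, 0, 0], -0.2],
    [[0, 0, 0], [0, 0, 0], -0.3],
    [[0, 0, 0], [0, 0, 0], -0.5],
    [[0, 0, 0], [0, 0, 0], -0.7],
    [[0, 0, 0], [0, 0, 0], -1],
    [[0, 0, 0], [0, 0, 0], -1]
  ],
  "squeeze": 30
}}

```text
clock: 19.12
eef_pos: [0.5914, -0.2281, 0.1673]
eef_rot: [3.141, 0.001, -3.124]
contact_force: [-0.1, 2.0, 5.2]
gripper_width: 0.033
gripper_force: 29.8
```

```bash
python3 -c "
from st import *
print(s)"
```

```text
{'clock': 19.1167, 'qpos': array([-3.86410741e-01,  5.17587901e-01,  1.60956936e+00,  6.05430357e-04,
        1.01391832e+00, -1.97554618e+00]), 'joint_vel': array([ 0.00077255, -0.00118688,  0.00049229,  0.00041329,  0.00250657,
        0.00052216]), 'joint_efforts': array([-1.25010520e+00, -4.59265280e+01, -1.96404237e+01, -5.41504864e-01,
       -4.65124520e-01, -1.42049755e-02]), 'eef_pos': array([ 0.59139637, -0.22806695,  0.16726637]), 'eef_rot': array([ 3.14132366e+00,  6.77666679e-04, -3.12357349e+00]), 'contact_force': array([-0.0994852 ,  2.02023061,  5.18719819]), 'wrist_torque': array([0.42566607, 0.08673593, 0.05948764]), 'gripper_force': 29.79059189558029, 'gripper_width': 0.03300253606430155}
```

Emit:
{"fn": "drive_tool", "kwargs": {
  "deltas": [
    [[0, 0, 0.001], [0, 0, 0.11], -1],
    [[0, 0, 0.002], [0, 0, 0.22], -1],
    [[0, 0, 0.002], [0, 0, 0.33], -1],
    [[0, 0, 0.003], [0, 0, 0.44], -1],
    [[0, 0, 0.004], [0, 0, 0.55], -1],
    [[0, 0, 0.005], [0, 0, 0.66], -1],
    [[0, 0, 0.006], [0, 0, 0.77], -1],
    [[0, 0, 0.006], [0, 0, 0.88], -1]
  ]
}}

```text
clock: 19.78
eef_pos: [0.5909, -0.2291, 0.1664]
eef_rot: [-3.14, 0.001, 2.233]
contact_force: [-3.3, -1.7, 5.1]
gripper_width: 0.0329
gripper_force: 29.9
```

```bash
python3 -c "
from st import *
print(s['eef_pos'],s['eef_rot'],s['qpos'][5],s['contact_force'],s['wrist_torque'],s['gripper_width'])
p=r.snapshot('side');np.savez('side3.npz',**p)"
```

```text
[ 0.59088494 -0.22912092  0.16638199] [-3.13999273e+00  1.25876042e-03  2.23326256e+00] -1.0484821012958743 [-3.2622437  -1.65297775  5.14297632] [-0.27022531  0.35344888  0.02007361] 0.03294249883118377
```

Emit:
{"fn": "drive_tool", "kwargs": {
  "deltas": [
    [[0, 0, 0.001], [0, 0, 0.11], -1],
    [[0, 0, 0.002], [0, 0, 0.22], -1],
    [[0, 0, 0.002], [0, 0, 0.33], -1],
    [[0, 0, 0.003], [0, 0, 0.44], -1],
    [[0, 0, 0.004], [0, 0, 0.55], -1],
    [[0, 0, 0.005], [0, 0, 0.66], -1],
    [[0, 0, 0.006], [0, 0, 0.77], -1],
    [[0, 0, 0.006], [0, 0, 0.88], -1]
  ]
}}

```text
clock: 20.5
eef_pos: [0.5897, -0.2294, 0.1655]
eef_rot: [-3.139, 0.003, 1.312]
contact_force: [-5.2, -2.0, 7.2]
gripper_width: 0.0333
gripper_force: 30.1
```

```bash
cat > s.sh <<'E'
python3 -c "
from st import *
print(s['eef_pos'].round(4),'yaw',s['eef_rot'][2].round(4),'q6',s['qpos'][5].round(4),s['contact_force'].round(1),s['wrist_torque'].round(3),'t6',s['joint_efforts'][5].round(3),s['gripper_width'].round(4))"
E
bash s.sh
```

```text
Traceback (most recent call last):
AttributeError: 'float' object has no attribute 'round'
```

Emit:
{"fn": "drive_tool", "kwargs": {
  "deltas": [
    [[0, 0, 0], [0, 0, 0.05], -1],
    [[0, 0, 0.001], [0, 0, 0.1], -1],
    [[0, 0, 0.001], [0, 0, 0.15], -1],
    [[0, 0, 0.001], [0, 0, 0.2], -1],
    [[0, 0, 0.002], [0, 0, 0.25], -1],
    [[0, 0, 0.002], [0, 0, 0.3], -1],
    [[0, 0, 0.002], [0, 0, 0.3], -1],
    [[0, 0, 0.002], [0, 0, 0.3], -1]
  ]
}}

```text
clock: 21.17
eef_pos: [0.5893, -0.2293, 0.1652]
eef_rot: [-3.139, 0.004, 1.003]
contact_force: [-6.4, -1.8, 8.0]
gripper_width: 0.0328
gripper_force: 30.2
```

```bash
bash s.sh
```

```text
Traceback (most recent call last):
AttributeError: 'float' object has no attribute 'round'
```

```bash
sed -i "s/,s\['gripper_width'\].round(4)//" s.sh; bash s.sh
```

```text
[ 0.5893 -0.2293  0.1652] yaw 1.0029 q6 0.1819 [-6.4 -1.8  8. ] [-0.279  1.042 -0.071] t6 -0.022
```

Emit:
{"fn": "drive_tool", "kwargs": {
  "deltas": [
    [[-0.005, -0.008, 0], [0, 0, 0.03], -1],
    [[-0.005, -0.008, 0], [0, 0, 0.06], -1],
    [[-0.005, -0.008, 0], [0, 0, 0.09], -1],
    [[-0.005, -0.008, 0], [0, 0, 0.12], -1],
    [[-0.005, -0.008, 0], [0, 0, 0.15], -1],
    [[-0.005, -0.008, 0], [0, 0, 0.18], -1],
    [[-0.005, -0.008, 0], [0, 0, 0.2], -1],
    [[-0.005, -0.008, 0], [0, 0, 0.2], -1]
  ]
}}

```text
clock: 21.83
eef_pos: [0.5888, -0.2291, 0.165]
eef_rot: [-3.141, 0.003, 0.793]
contact_force: [-3.6, -0.9, 6.1]
gripper_width: 0.0329
gripper_force: 30.0
```

```bash
bash s.sh
```

```text
[ 0.5888 -0.2291  0.165 ] yaw 0.7928 q6 0.3911 [-3.6 -0.9  6.1] [-0.153  0.627 -0.078] t6 0.075
```

Emit:
{"fn": "drive_tool", "kwargs": {
  "deltas": [
    [[-0.003, -0.004, 0], [0, 0, 0.03], -1],
    [[-0.003, -0.004, 0], [0, 0, 0.06], -1],
    [[-0.003, -0.004, 0], [0, 0, 0.09], -1],
    [[-0.003, -0.004, 0], [0, 0, 0.12], -1],
    [[-0.003, -0.004, 0], [0, 0, 0.15], -1],
    [[-0.003, -0.004, 0], [0, 0, 0.18], -1],
    [[-0.003, -0.004, 0], [0, 0, 0.2], -1],
    [[-0.003, -0.004, 0], [0, 0, 0.2], -1]
  ]
}}

```text
clock: 22.5
eef_pos: [0.5885, -0.2288, 0.1648]
eef_rot: [3.141, 0.002, 0.584]
contact_force: [-3.5, -2.5, 4.5]
gripper_width: 0.0331
gripper_force: 29.9
```

```bash
bash s.sh
```

```text
[ 0.5885 -0.2288  0.1648] yaw 0.5835 q6 0.5999 [-3.5 -2.5  4.5] [-0.402  0.558 -0.089] t6 0.088
```

Emit:
{"fn": "drive_tool", "kwargs": {
  "deltas": [
    [[0, 0, 0.001], [0, 0, 0.03], -1],
    [[0, 0, 0.001], [0, 0, 0.06], -1],
    [[0, 0, 0.001], [0, 0, 0.09], -1],
    [[0, 0, 0.001], [0, 0, 0.12], -1],
    [[0, 0, 0.001], [0, 0, 0.15], -1],
    [[0, 0, 0.001], [0, 0, 0.18], -1],
    [[0, 0, 0.001], [0, 0, 0.2], -1],
    [[0, 0, 0.001], [0, 0, 0.2], -1]
  ]
}}

```text
clock: 23.17
eef_pos: [0.5897, -0.228, 0.1648]
eef_rot: [3.141, -0.001, 0.375]
contact_force: [0.4, 0.8, 3.9]
gripper_width: 0.0329
gripper_force: 29.9
```

```bash
bash s.sh
```

```text
[ 0.5897 -0.228   0.1648] yaw 0.3752 q6 0.8082 [0.4 0.8 3.9] [ 0.12  -0.11   0.538] t6 0.642
```

Emit:
{"fn": "drive_tool", "kwargs": {
  "deltas": [
    [[0, 0, 0], [0, 0, 0], -1],
    [[0, 0, 0], [0, 0, 0], -1],
    [[0, 0, 0], [0, 0, 0.02], -1],
    [[0, 0, 0], [0, 0, 0.04], -1],
    [[0, 0, 0], [0, 0, 0.05], -1],
    [[0, 0, 0], [0, 0, 0.05], -1],
    [[0, 0, 0], [0, 0, 0.05], -1],
    [[0, 0, 0], [0, 0, 0.05], -1]
  ],
  "squeeze": 45
}}

```text
clock: 23.83
eef_pos: [0.5892, -0.2282, 0.1648]
eef_rot: [3.141, 0.0, 0.323]
contact_force: [-0.4, 0.7, 5.6]
gripper_width: 0.0325
gripper_force: 44.5
```

```bash
bash s.sh
```

```text
[ 0.5892 -0.2282  0.1648] yaw 0.3235 q6 0.8603 [-0.4  0.7  5.6] [ 0.152 -0.109  1.175] t6 1.195
```

Emit:
{"fn": "drive_tool", "kwargs": {
  "deltas": [
    [[0, 0, 0], [0, 0, -0.01], -1],
    [[0, 0, 0], [0, 0, -0.02], -1],
    [[0, 0, 0], [0, 0, -0.03], -1],
    [[0, 0, 0], [0, 0, -0.04], -1],
    [[0, 0, 0], [0, 0, -0.05], -1],
    [[0, 0, 0], [0, 0, -0.05], -1],
    [[0, 0, 0], [0, 0, -0.05], -1],
    [[0, 0, 0], [0, 0, -0.05], -1]
  ]
}}

```text
clock: 24.5
eef_pos: [0.5892, -0.2282, 0.1648]
eef_rot: [3.142, -0.001, 0.372]
contact_force: [0.4, 0.7, 5.3]
gripper_width: 0.0326
gripper_force: 44.5
```

```bash
bash s.sh
```

```text
[ 0.5892 -0.2282  0.1648] yaw 0.3715 q6 0.811 [0.4 0.7 5.3] [ 0.04  -0.108  0.045] t6 0.034
```

The seat is confirmed: torque rose to 1.18 N m at yaw 0.32 and unloaded to zero at about yaw 0.374. The back-off target is yaw about 1.947.

Emit:
{"fn": "drive_tool", "kwargs": {
  "deltas": [
    [[0, 0, -0.001], [0, 0, -0.1], -1],
    [[0, 0, -0.001], [0, 0, -0.2], -1],
    [[0, 0, -0.002], [0, 0, -0.3], -1],
    [[0, 0, -0.003], [0, 0, -0.4], -1],
    [[0, 0, -0.004], [0, 0, -0.5], -1],
    [[0, 0, -0.004], [0, 0, -0.6], -1],
    [[0, 0, -0.005], [0, 0, -0.7], -1],
    [[0, 0, -0.005], [0, 0, -0.75], -1]
  ]
}}

```text
clock: 25.17
eef_pos: [0.5894, -0.2285, 0.1655]
eef_rot: [3.14, -0.0, 1.161]
contact_force: [0.2, 0.4, 4.7]
gripper_width: 0.0323
gripper_force: 44.4
```

```bash
bash s.sh
```

```text
[ 0.5894 -0.2285  0.1655] yaw 1.1608 q6 0.0216 [0.2 0.4 4.7] [ 0.036 -0.172 -0.013] t6 0.115
```

Emit:
{"fn": "drive_tool", "kwargs": {
  "deltas": [
    [[0, 0, -0.001], [0, 0, -0.1], -1],
    [[0, 0, -0.001], [0, 0, -0.2], -1],
    [[0, 0, -0.002], [0, 0, -0.3], -1],
    [[0, 0, -0.003], [0, 0, -0.4], -1],
    [[0, 0, -0.004], [0, 0, -0.5], -1],
    [[0, 0, -0.004], [0, 0, -0.6], -1],
    [[0, 0, -0.005], [0, 0, -0.7], -1],
    [[0, 0, -0.005], [0, 0, -0.74], -1]
  ]
}}

```text
clock: 25.83
eef_pos: [0.5897, -0.2285, 0.1663]
eef_rot: [3.14, 0.001, 1.935]
contact_force: [1.6, 0.2, 4.9]
gripper_width: 0.0324
gripper_force: 44.4
```

```bash
bash s.sh
```

```text
[ 0.5897 -0.2285  0.1663] yaw 1.9355 q6 -0.7532 [1.6 0.2 4.9] [-0.042 -0.248 -0.077] t6 -0.055
```

Emit:
{"fn": "drive_tool", "kwargs": {
  "deltas": [
    [[0, 0, 0], [0, 0, -0.01], -1],
    [[0, 0, 0], [0, 0, -0.01], -1],
    [[0, 0, 0], [0, 0, -0.01], -1],
    [[0, 0, 0], [0, 0, -0.01], -1],
    [[0, 0, 0], [0, 0, -0.01], -1],
    [[0, 0, 0], [0, 0, -0.01], -1],
    [[0, 0, 0], [0, 0, -0.01], -1],
    [[0, 0, 0], [0, 0, -0.01], -1]
  ]
}}

```text
clock: 26.5
eef_pos: [0.5897, -0.2284, 0.1663]
eef_rot: [3.14, 0.001, 1.945]
contact_force: [5.4, -1.3, 3.5]
gripper_width: 0.0325
gripper_force: 44.5
```

```bash
bash s.sh
python3 - <<'E'
from st import *
from h import *
p=r.snapshot("side");t=r.snapshot("top")
a=cv2.resize(p["color"][180:310,190:350],(490,400),interpolation=cv2.INTER_CUBIC)
b=cv2.resize(t["color"][160:320,205:330],(310,400),interpolation=cv2.INTER_CUBIC)
cv2.imwrite("pics/p4.png",np.hstack([a,b])[:,:,::-1])
E
```

```text
[ 0.5897 -0.2284  0.1663] yaw 1.9446 q6 -0.7615 [ 5.4 -1.3  3.5] [-0.209 -0.799 -0.018] t6 -0.056
```

View pics/p4.png

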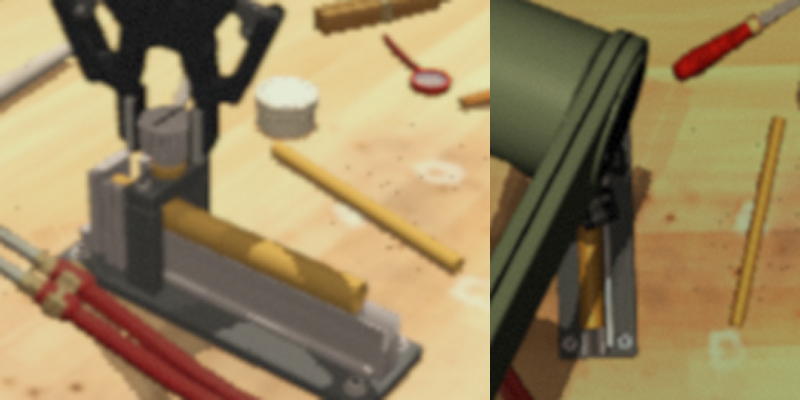

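The knob is gripped, with its slot visible at about (170,115). The tube is in the groove against the stop, and the thin tube and jar are where they were. The knob sits 1.57 rad back from its seat, so I'm handing in.

```bash
python3 -c "
from station import r
print(r.close_job())"
```

```text
the job is handed in; nothing more can be done
None
```

The thicker tube lies in the V-groove butted against the stop, and the thumbscrew was seated and backed off a quarter turn (about 1.57 rad by the wrist reading) with the gripper still holding the knob; the job was handed in at about 27 s, and no verdict was shown.

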